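# Put the transformer away in the free bay

### The job

An aluminium bar has been left lying across the flap-covered crate: lift it off and lay it flat in the shallow wooden tray. Then feel through the flaps which of the crate's three bays is empty, and put the transformer standing on the table away in that bay, upright, set down on the bay's floor and not dropped. Leave the other things on the table where they are.

Things in the scene. Friction and masses are not known exactly. Their poses are not given: they have to be found in the camera images.
- crate: grey plastic crate fixed to the table, 114 (x) x 202 (y) x 97 mm tall, origin under its middle; three bays in a row along y, each 106 (x) x 62 (y) mm inside, floor 5 mm above the origin, covered by two sprung black flaps. Two bays, at random, hold a transformer like the loose one, upright, unseen, its top 32 mm below the rim; the third is empty
- bay0 (a point): middle of the mouth of the bay at the -y end of the row, at rim height (97 mm above the crate's origin); axes as the crate's. Its two flaps, 3 mm below the rim, each 30 mm wide, hinge on the bay's long (x) sides and meet in the middle; they swing down under a light push (1 to 4 N for the pair), reach 33 mm below the rim and spring shut by themselves
- bay1 (a point): the same point and flaps for the middle bay
- bay2 (a point): the same point and flaps for the bay at the +y end of the row
- bar: straight slotted aluminium bar, 200 mm long (its x axis), 30 x 30 mm in section, about 0.25 kg; lies on the crate's rim along the row, across all three bays; origin in the middle of its underside
- bar_mid (a point): centre of the bar (15 mm above its underside); axes as the bar's
- tray: shallow open wooden tray fixed to the table, 240 mm (x) x 80 mm (y), walls 4 mm thick and 12 mm tall, floor 4 mm thick; origin in the middle of its underside
- transformer: small transformer of stacked steel sheets with a copper coil, a block 50 mm (x) x 38 mm (y) x 60 mm tall, 0.3 to 0.55 kg, standing upright on the table beside the crate; origin in the middle of its underside. It passes the flaps with its 50 mm side along the long (x) side of the bay, either way round
- multimeter: a bystander: handheld meter lying flat, 150 x 75 x 34 mm, yellow case; origin under its middle
- spool: a bystander: copper wire spool standing, 72 mm across, 75 mm tall; origin under its middle
- tube: a bystander: plain steel tube standing upright, 36 mm across, 110 mm tall; origin under its middle
- tape: a bystander: grey roll of tape lying flat, 84 mm across, 24 mm high; origin under its middle
- jar: a bystander: glass jar with a cap, 60 mm across, 75 mm tall; origin under its middle
- toroid: a bystander: copper ring core lying flat, 66 mm across, 26 mm high; origin under its middle
- screwdriver: a bystander: screwdriver lying flat, 170 mm long, along its x axis; origin under its middle
There are look-alikes about, which are no part of the job. Several things look just like the crate: the one meant starts farthest to the robot's right.

How it is judged:
By the outcome, as a careful person would: the job done as asked, in the order asked, and still so for the second after the job is handed in, with the robot touching nothing.
It also fails if it takes over 67 s, if anything falls off the work surface, if the arm or the gripper's body presses on something with over 40 N, if the wrist force passes 120 N, or if a joint passes its speed limit or range.

### The arm

A 6-joint arm with a two-finger parallel gripper is mounted at the origin on the work surface. World frame = base frame: x ahead of the robot, y to its left, z up, the work surface at z = 0. Lengths are in mm, angles in rad, forces in N, time in s.
With the tool pointing down it reaches from about 300 to 775 mm from the base axis. Payload 14.6 kg.
Tool frame: the origin (TCP) lies on the centre line of the jaws, within the pads' length; the fingertips stand 19 mm ahead of it and the grasp point (between the pads) is the TCP (bot.tip_reach is the distance from the TCP to the fingertips, in mm); z points along the fingers, y is the line along which they close (so a half turn about z gives the same grasp; the last joint's range is limited). The gripper opens to 85 mm and grips with 20 to 120 N. Pads are 22 mm wide; open, the fingers measure 114 mm over their backs; the gripper's body (76 mm by 85 mm) begins 54 mm behind the grasp point. The pads swing forward as they close: fully open they stand 13 mm farther back than shut.
Start: joints at [1.232, 0.3, 1.521, -0, 1.321, -0.067], TCP at [147.654, 529.8, 250.281] pointing down, gripper open.
Joint ranges: [-3.03, 3.03], [-0.79, 2.21], [0.23, 2.52], [-1.04, 4.18], [0, 3.07], [-2.55, 2.55]. Speed limits (rad/s): [2.22, 2.22, 2.57, 3.14, 3.14, 3.14].

### API

Orientations are given as a unit quaternion [w, x, y, z].
In Python, from rig import bot gives the robot as it stands. Calls block until the motion is done:
- bot.move_to(position, orientation): joint-space move of the TCP to a pose.
- bot.servo_line(position, attitude=None, speed=150, until_force=None): straight line of the TCP; attitude=None keeps the orientation; speed is the mean speed in mm/s. With until_force (N) it stops when the force on the tool has changed by that much, and returns True; else False.
- bot.move_joints(angles): joint-space move.
- bot.move_gripper(opening, grip_force=None): finger opening in mm; grip_force is the grip in N (None keeps the last); returns when the fingers have stopped.
- bot.dwell(seconds).
- bot.ik(position, orientation): joint angles nearest the present ones, or None.
- bot.read_state(): the state.
- bot.read_camera(name): name is "side" or "top" or "wrist"; returns a dict with "image" (480x640x3 uint8, blue, green, red), "depth" (480x640 float32, mm along the optical axis (not along the pixel's ray), 0 where there is no reading), "fovy" (degrees; the focal length in pixels is half the picture's height over the tangent of half this angle, whatever the lens; pixels are square), "cx", "cy" (the principal point, pixels), "eye" and "attitude" of the camera in the world; the wrist camera has in their place "mount" (4x4, takes a point from camera to tool coordinates, whose origin is the TCP and whose axes are the flange's). Camera axes: x right, y down, z forward; pixel columns grow to the right and rows downward; lengths in mm; the calibration is good to about 2 mm. A picture is of the moment at which its call begins: read the wrist's pose just before it.
A pose or a line that the arm cannot do raises bot.MotionError and nothing moves.
- bot.finish_job(): hands the job in; it is judged then, once.
The state is a dict: "clock": time; "joint_positions": joint angles; "qvel": joint speeds; "effort": joint torques, N m; "ee_pos": TCP position; "tool_rot": TCP orientation; "ft_force": force on the tool from outside, world axes, zero at the start; "moment": the same for the moment, N m; "grip_width": finger opening in mm; "grip_force": force on a finger pad.
Only numpy, scipy, OpenCV 4.12 (cv2) and the standard library are available. Lean on these libraries where they do the work, as an engineer would, in place of code of your own. Each camera call takes 0.05 s, during which the arm holds its last target. There are 200 camera calls.

## Working session

There is one attempt and no reset: what is moved stays moved. The work goes in short steps, each a Python script; the robot and the scene stay as the last script left them, time stands still between calls to the robot, and variables do not carry over. Pictures are saved under pics/ and viewed, at most 12 in all, crops included, and the job is handed in when it is done.

```bash
mkdir -p pics; ls
cat > h.py <<'E'
import numpy as np, cv2
from rig import bot
from scipy.spatial.transform import Rotation as R
def rot(q): return R.from_quat(q,scalar_first=True).as_matrix()
def cam(name):
    s=bot.read_state(); c=bot.read_camera(name)
    if 'mount' in c:
        T=np.eye(4);T[:3,:3]=rot(s['tool_rot']);T[:3,3]=s['ee_pos'];T=T@np.array(c['mount'])
        c['E'],c['A']=T[:3,3],T[:3,:3]
    else:
        c['E']=np.array(c['eye']); a=np.array(c['attitude']); c['A']=a if a.shape==(3,3) else rot(a)
    c['f']=240/np.tan(np.radians(c['fovy'])/2)
    return c
def cloud(c):
    v,u=np.mgrid[0:480,0:640]; d=c['depth']
    p=np.stack([(u-c['cx'])/c['f']*d,(v-c['cy'])/c['f']*d,d],-1)
    P=p@c['A'].T+c['E']; P[d==0]=np.nan
    return P
def ray(c,u,v,z):
    d=c['A']@np.array([(u-c['cx'])/c['f'],(v-c['cy'])/c['f'],1]); return c['E']+d*(z-c['E'][2])/d[2]
def down(yaw):
    # tool z down, tool y (closing line) along world angle yaw
    y=np.array([np.cos(yaw),np.sin(yaw),0]);z=np.array([0,0,-1.]);x=np.cross(y,z)
    return R.from_matrix(np.stack([x,y,z],1)).as_quat(scalar_first=True)
E
python3 - <<'E'
from h import *
import pickle
for n in ('top','side'):
    c=cam(n); cv2.imwrite(f'pics/{n}1.png',c['image']); pickle.dump(c,open(f'{n}1.pkl','wb'))
    print(n,c['E'],c['A'],c['f'],c['cx'],c['cy'],(c['depth']==0).mean())
print(bot.read_state())
E
```

```text
pics
top [ 432.12282382   31.5581161  1227.84926148] [[ 2.25364705e-02 -9.97794958e-01  6.24285975e-02]
 [-9.99745848e-01 -2.25292722e-02  8.19314396e-04]
 [ 5.88963091e-04 -6.24311956e-02 -9.98049096e-01]] 579.7491540686697 310.77850389788733 246.65093394880225 0.003876953125
side [ 443.88304854 -849.09611225  635.24650663] [[ 0.99804895 -0.04492351  0.04336103]
 [-0.06057194 -0.52821332  0.84694848]
 [-0.01514402 -0.8479225  -0.52990385]] 445.70397855390365 314.96361778033923 229.45515353026096 0.004104817708333333
{'clock': 0.1, 'joint_positions': array([ 1.23236572e+00,  3.00445333e-01,  1.52155212e+00, -2.45882982e-05,
        1.32072492e+00, -6.65833870e-02]), 'qvel': array([-0.00088173, -0.00208245, -0.0007644 , -0.0012102 , -0.00196333,
       -0.0010877 ]), 'effort': array([ 9.18687692e-04, -5.44368303e+01, -3.62379241e+01, -1.25321731e-04,
        2.99316693e-03, -9.15525789e-06]), 'ee_pos': array([147.61149951, 529.60650912, 249.74769454]), 'tool_rot': array([-1.01940828e-04,  1.35502415e-01,  9.90776855e-01, -5.55710746e-04]), 'ft_force': array([-0.45826522,  0.07515398, -0.1558177 ]), 'moment': array([-0.00844476, -0.01638333, -0.03766244]), 'grip_force': 0.0, 'grip_width': 85.57425723018822}
```

View pics/top1.png

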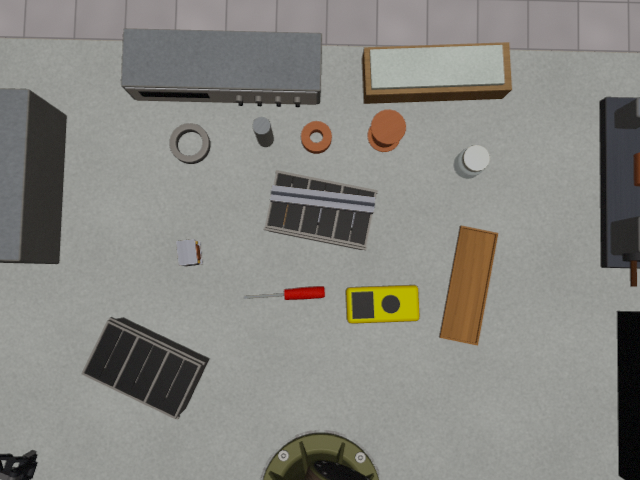

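View pics/side1.png

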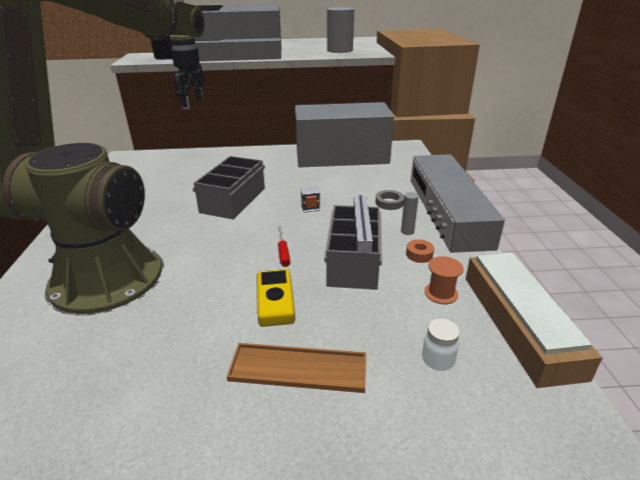

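Candidates. Crate: the one under the bar at top (322,210), and a look-alike at top (145,367). The first is farther to the robot's right (image right is -y) and it carries the bar. Bar: only (322,198); tray: only (468,285); loose transformer: only (190,252). Next I'll measure these and check one close crop.

Run:
```python
from h import *
import pickle
c=pickle.load(open('top1.pkl','rb')); P=cloud(c)
s=pickle.load(open('side1.pkl','rb')); S=cloud(s)
def rect(Q): 
    r=cv2.minAreaRect(Q[:,:2].astype(np.float32)); b=cv2.boxPoints(r)
    e=b[1]-b[0];f=b[2]-b[1]; L=e if np.hypot(*e)>np.hypot(*f) else f
    return np.round(r[0],1),np.round(sorted(r[1]),1),round(float(np.degrees(np.arctan2(L[1],L[0]))%180),2)
def reg(P,u0,u1,v0,v1,z0,z1):
    Q=P[v0:v1,u0:u1].reshape(-1,3); return Q[(Q[:,2]>z0)&(Q[:,2]<z1)]
for n,b in dict(bar=(255,390,165,255,115,140),rim=(255,390,165,255,88,106),crate2=(75,215,310,425,88,106),tr=(170,210,230,275,45,75),tray=(430,505,215,350,8,20)).items():
    Q=reg(P,*b); print(n,len(Q),np.round(np.median(Q[:,2]),1),np.round(Q[:,2].min(),1),np.round(Q[:,2].max(),1),*rect(Q))
for n,b in dict(bar=(320,390,180,260,118,140),rim=(315,390,190,290,88,104),tr=(295,330,180,220,50,75),tray=(220,375,335,395,8,20)).items():
    Q=reg(S,*b); print('S',n,len(Q),np.round(np.median(Q[:,2]),1),*rect(Q))
for P0,cc in((P,'top'),(S,'side')):
  t=reg(P0,*( (200,260,200,260) if cc=='top' else (230,300,350,400)),-20,20);print(cc,'table z',np.median(t[:,2]) if len(t) else None)
a=cv2.resize(c['image'][155:275,160:400],None,fx=3.3,fy=3.3,interpolation=cv2.INTER_CUBIC)
cv2.imwrite('pics/crop1.png',a)
```

```text
bar 1713 127.1 115.0 134.0 [594.1  13.1] [ 31.5 200.3] 84.26
rim 4000 94.6 88.0 105.4 [578.9  15.3] [114.8 202.5] 79.87
crate2 6214 94.5 88.1 104.6 [259.1 356. ] [117.1 203.3] 66.32
tr 489 60.0 45.4 67.1 [489.5 283.7] [39.2 50.8] 8.97
tray 889 11.2 8.0 19.4 [ 440.  -306.1] [ 93.7 250.3] 170.22
S bar 670 127.4 [593.5  10. ] [ 30.2 202.9] 84.65
S rim 1839 94.7 [577.7  14.1] [114.2 207.7] 79.78
S tr 152 60.2 [487.7 280.4] [39.9 50.1] 7.31
S tray 1061 11.4 [ 435.8 -301.4] [ 84.4 240.3] 169.7
top table z 0.14663781605304393
side table z 3.6026505075846558
```

View pics/crop1.png

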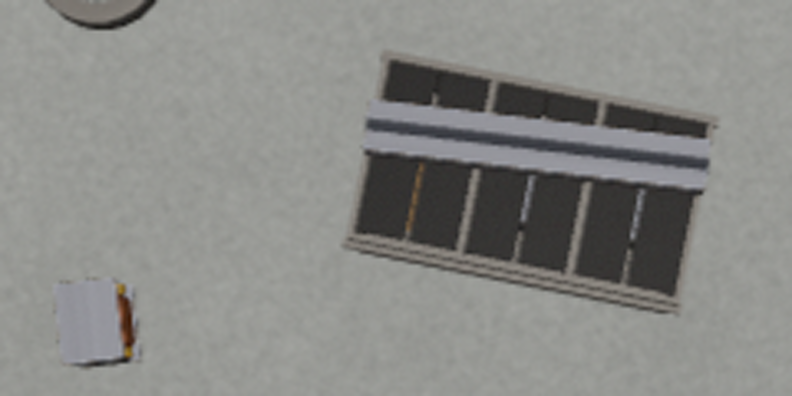

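The crop shows the right-hand crate, with its three bays under black flaps and the bar across them at crop (535,145). The transformer is at crop (93,322), standing with its copper side toward -y. Heights and sizes match the description (bar 200x30 at 127, rim 202x115 at about 97, transformer 50x39 at 60). Next I'll move the bar.

```bash
cat >> h.py <<'E'
def go(p,yaw):
    s=bot.read_state()['joint_positions']; best=None
    for k in (0,np.pi):
        q=bot.ik(list(p),list(down(yaw+k)))
        if q is not None:
            m=np.abs(np.array(q)-s).max()
            if best is None or m<best[0]: best=(m,yaw+k)
    bot.move_to(list(p),list(down(best[1]))); return best[1]
def st(t=''):
    s=bot.read_state(); print(t,round(s['clock'],2),np.round(s['ee_pos'],1),np.round(s['ft_force'],1),round(s['grip_width'],1),round(s['grip_force'],1))
E
python3 - <<'E'
from h import *
import pickle
res=[]
for n,b in (('top',(430,505,215,350)),('side',(220,375,335,395))):
    c=pickle.load(open(n+'1.pkl','rb')); hsv=cv2.cvtColor(c['image'],cv2.COLOR_BGR2HSV)
    m=cv2.inRange(hsv,(5,90,40),(20,255,255)); k=np.zeros_like(m);k[b[2]:b[3],b[0]:b[1]]=m[b[2]:b[3],b[0]:b[1]]
    ct=max(cv2.findContours(k,0,2)[0],key=cv2.contourArea)[:,0]
    Q=np.array([ray(c,u,v,12) for u,v in ct])[:,:2].astype(np.float32)
    r=cv2.minAreaRect(Q); bx=cv2.boxPoints(r); print(n,r); res.append(r[0])
ctr=np.mean([res[0],res[1],(440,-306.1),(435.8,-301.4)],0); print('tray',ctr)
yb=np.radians(84.4-90)
go((593.8,12,200),yb); st('above')
bot.servo_line([593.8,12,124],speed=120); st('at')
bot.move_gripper(20,50); st('grip')
bot.servo_line([593.8,12,210],speed=120); st('lift')
yt=np.radians(170-90)
go((ctr[0],ctr[1],160),yt); st('over tray')
c=cam('top'); cv2.imwrite('pics/top2.png',c['image'])
E
```

```text
top ((435.94927978515625, -299.5475769042969), (80.87837219238281, 239.52761840820312), 79.9062728881836)
side ((436.3307189941406, -305.3287658691406), (87.56086730957031, 238.41729736328125), 79.91560363769531)
tray [ 437.01999969 -303.09408569]
above 2.53 [593.8  12.8 200.1] [ 0.4 -0.1  0.3] 85.3 0.0
at 3.32 [594.2  12.1 124.7] [0.2 1.2 0.6] 85.5 0.0
grip 3.88 [594.   12.  124.5] [-1.4 -0.4  6.4] 29.2 50.2
lift 4.74 [593.4  12.  209. ] [-0.2  0.9 -3.3] 28.7 49.6
over tray 6.08 [ 437.5 -302.6  160. ] [ 0.8 -0.2 -3.9] 28.8 49.6
```

View pics/top2.png

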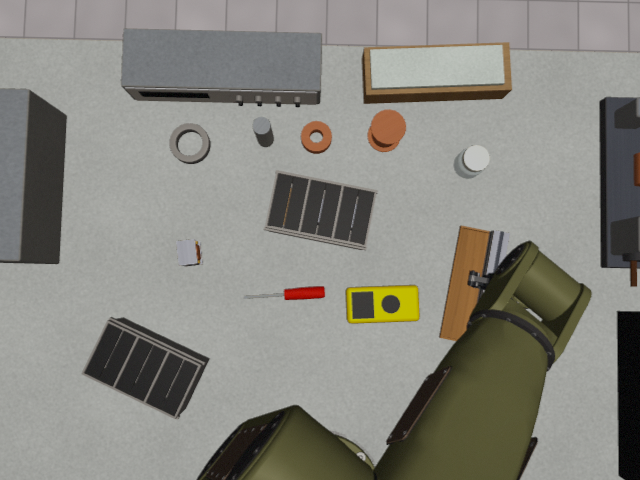

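The bar is held and parallel to the tray, visible at (495,250) with height parallax. I'll lower it now.

Run:
```python
from h import *
import pickle
x,y=437,-303
bot.servo_line([x,y,50],speed=120); st()
print(bot.servo_line([x,y,25],speed=25,until_force=5)); st('down')
bot.move_gripper(44); st('open')
bot.servo_line([x,y,200],speed=200); st('up')
bot.move_gripper(0)
# go to probe ready pose over bay1
yc=np.radians(-10.1); 
go((578.3,14.7,150),yc); st('bay1 above')
c=cam('top'); cv2.imwrite('pics/top3.png',c['image']);pickle.dump(c,open('top3.pkl','wb'))
c=cam('side'); cv2.imwrite('pics/side3.png',c['image']);pickle.dump(c,open('side3.pkl','wb'))
```

```text
7.19 [ 437.4 -303.2   50.7] [-0.4 -0.1 -3.1] 29.2 49.5
True
down 7.92 [ 436.9 -303.    31.5] [-1.3  1.6  7.8] 29.2 51.0
open 8.22 [ 436.5 -302.6   30.8] [ 0.4  0.1 -0.6] 44.2 0.0
up 9.21 [ 436.6 -302.7  198.8] [-0.4  0.6 -0. ] 43.9 0.0
bay1 above 11.03 [578.3  13.8 150.2] [-1.1 -0.2  0.1] -0.0 0.0
```

View pics/side3.png

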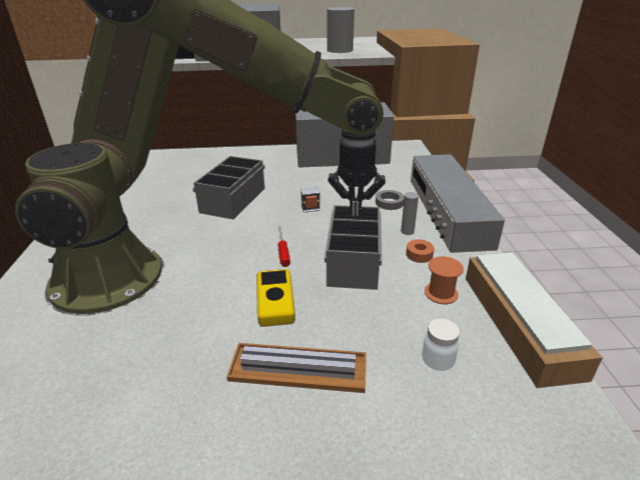

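The bar (300,362) lies flat inside the tray walls (228–366). Next I'll probe the three bays with the fingers closed.

Run:
```python
from h import *
import json
d=np.array([np.cos(np.radians(79.9)),np.sin(np.radians(79.9))]); C=np.array([578.3,14.7])
out={}
for i in (1,0,2):
    p=C+d*66*(i-1)
    bot.servo_line([*p,128],speed=120)
    hit=bot.servo_line([*p,64],speed=40,until_force=9); s=bot.read_state()
    print('bay',i,hit); st(); out[i]=(bool(hit),float(s['ee_pos'][2]))
    bot.servo_line([*p,135],speed=150)
print(out); st()
```

```text
bay 1 True
 12.52 [578.5  14.7  84.1] [ 2.1 -0.5  8.5] 0.1 4.8
bay 0 True
 14.77 [566.9 -50.3  84. ] [ 1.1 -0.3  8.1] -0.0 5.0
bay 2 False
 18.26 [589.9  79.7  64.1] [-0.3  0.1 -1.1] -0.1 0.9
{1: (True, 84.05707150154706), 0: (True, 84.03792258488713), 2: (False, 64.09189774241173)}
 18.88 [589.5  79.7 134.3] [ 0.5 -0.4 -0.9] -0.2 0.0
```

Bays 0 and 1 stop at tip height 65, which is exactly a transformer's top, and bay 2 is empty. I'll hover over the loose transformer and refine its pose with the wrist camera.

Run:
```python
from h import *
bot.servo_line([589.5,79.7,220],speed=250)
bot.move_gripper(85)
go((488.6,282,220),np.radians(8.2)); st()
c=cam('wrist'); P=cloud(c).reshape(-1,3)
Q=P[(P[:,2]>52)&(P[:,2]<68)&(np.hypot(P[:,0]-488.6,P[:,1]-282)<50)]
print(len(Q),np.median(Q[:,2])); r=cv2.minAreaRect(Q[:,:2].astype(np.float32)); print(r)
lo,hi=np.percentile(Q,[2,98],0); print((lo+hi)/2)
cv2.imwrite('pics/w1.png',c['image'])
```

```text
21.06 [489.2 281.2 220. ] [-0.4 -0.1 -0.6] 85.1 0.0
3712 61.55189349130285
((490.61383056640625, 282.3670959472656), (50.13230514526367, 38.06377410888672), 8.184450149536133)
[490.55765621 282.74958207  61.48565094]
```

View pics/w1.png

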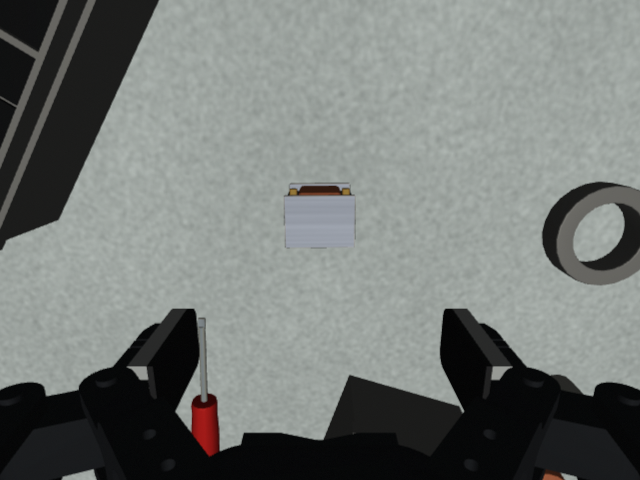

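The transformer sits square between the fingers (320,222), 50x38 at yaw 8.2°. I'll grasp it, carry it over bay 2 and insert it.

Run:
```python
from h import *
x,y=489.9,282.2; yw=np.radians(8.2)
bot.servo_line([x,y,48],speed=150); st('at')
bot.move_gripper(30,70); st('grip')
bot.servo_line([x,y,215],speed=200); st('lift')
bx,by=589.9,79.7
go((bx,by,180),np.radians(-10.1)); bot.dwell(.2); st('over')
c=cam('wrist'); cv2.imwrite('pics/w2.png',c['image'])
c=cam('top'); cv2.imwrite('pics/t4.png',cv2.resize(c['image'][130:290,180:400],None,fx=3.5,fy=3.5))
```

```text
at 22.41 [490.3 282.4  48.8] [-0.5 -0.5  0.1] 85.1 0.0
grip 22.83 [490.2 282.4  48.7] [-0.9  0.3  6.2] 49.2 74.1
lift 23.82 [489.4 282.  213.5] [-0.8  0.4 -4.6] 49.0 73.1
over 24.93 [589.7  80.8 180.2] [-1.5  0.  -5. ] 49.0 73.1
```

View pics/w2.png

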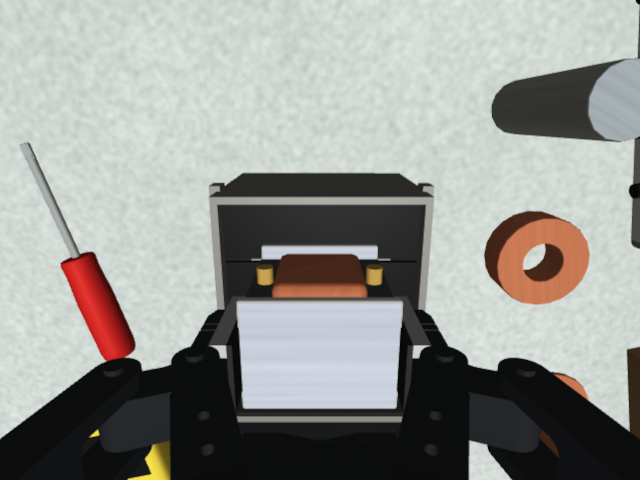

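The transformer is held level and centred between the bay walls (213–430, transformer centre 320). I'll lower it with a force guard.

Run:
```python
from h import *
bx,by=589.9,79.7
bot.servo_line([bx,by,150],speed=100); st()
hit=bot.servo_line([bx,by,62],speed=50,until_force=20); st(f'in {hit}')
if not hit:
    hit=bot.servo_line([bx,by,48],speed=15,until_force=7); st(f'floor {hit}')
```

```text
25.48 [589.9  79.8 150. ] [ 0.4 -0.2 -4.3] 48.9 73.0
in True 26.98 [590.2  79.7  67.1] [0.6 0.1 7. ] 48.9 77.8
```

The guard tripped about 13 mm above the expected floor contact, so I'll look before pushing further.

Run:
```python
from h import *
st(); print(bot.read_state()['moment'])
c=cam('wrist'); w=c['image']
s=cam('side')['image'][130:300,280:440]
cv2.imwrite('pics/x5.png',np.hstack([cv2.resize(w,(400,300)),cv2.resize(s,(376,300)[:2] if 0 else (282,300),interpolation=cv2.INTER_CUBIC)]))
```

```text
26.98 [590.2  79.7  67.1] [0.6 0.1 7. ] 48.9 77.8
[ 0.0703416   0.41587872 -0.0042913 ]
```

View pics/x5.png

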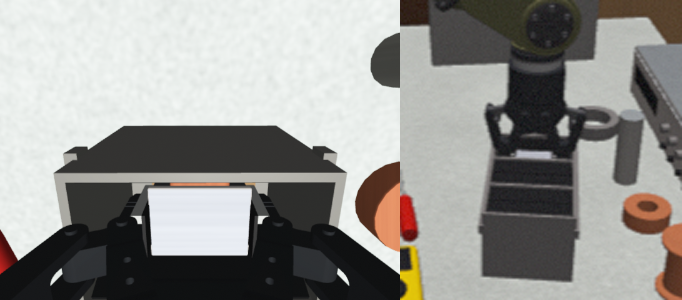

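The finger linkages' elbows look level with the rim. I'll back out and measure the gripper's outline relative to the TCP, and the bay's centre, from wrist depth.

Run:
```python
from h import *
bx,by=589.9,79.7
bot.servo_line([bx,by,170],speed=150); st()
a=np.radians(-10.1); ex=np.array([np.cos(a),np.sin(a)]); ey=np.array([-ex[1],ex[0]])
c=cam('wrist'); P=cloud(c).reshape(-1,3); P=P[~np.isnan(P[:,0])]
s=bot.read_state()['ee_pos']; D=P-s; L=np.stack([D[:,:2]@ex,D[:,:2]@ey,D[:,2]],1)
G=L[(L[:,2]>-30)&(L[:,2]<90)&(np.abs(L[:,0])<90)]
for z in range(-30,80,8):
    Q=G[(G[:,2]>=z)&(G[:,2]<z+8)]
    if len(Q): print(z,len(Q),np.round(np.percentile(Q[:,0],[.5,99.5]),1),np.round(np.percentile(Q[:,1],[.5,99.5]),1))
rim=L[(P[:,2]>90)&(P[:,2]<102)&(np.abs(L[:,0])<75)&(np.abs(L[:,1])<60)]
print('rim x',np.percentile(rim[:,0],[.5,5,95,99.5]),'y max',np.percentile(rim[:,1],[95,99.5]))
```

```text
27.93 [589.4  79.6 168.8] [-0.6  0.2 -4.6] 48.7 75.4
-30 583 [-23.5  26.2] [12.9 19.8]
-22 1260 [-23.3  26.1] [12.9 19.8]
-14 1365 [-34.   36.7] [ 6.3 19.9]
-6 2444 [-36.2  38.9] [ 6.1 19.8]
2 776 [-36.6  39.5] [ 6.  19.2]
10 18996 [-33.9  36.8] [-17.9  19.6]
18 2053 [-32.1  35.1] [-10.8  11.9]
26 2651 [-52.5  55.6] [ 4.2 13.8]
34 11061 [-55.1  58.3] [-11.8  13.7]
42 8260 [-57.1  60.2] [-11.7  16.6]
50 9316 [-59.   62.2] [-0.6 17.6]
58 14404 [-58.7  61.7] [ 2.7 17.7]
66 6796 [-54.   57.1] [10.  18.5]
74 423 [-17.5  20.8] [17.7 20.4]
rim x [-54.01423812 -50.74993108  56.10172417  59.2821397 ] y max [34.3425946  34.71222516]
```

Confirmed: the finger elbows, about 30 mm behind the TCP and ±55 mm out, meet the rim. The grasp has to be higher on the part, about 65 mm above its base. I'll set it back on the table where it stood and regrasp by its top.

Run:
```python
from h import *
x,y=489.9,282.2; yw=np.radians(8.2)
bot.servo_line([589.9,79.7,200],speed=200)
go((x,y,130),yw)
bot.servo_line([x,y,56],speed=120)
print(bot.servo_line([x,y,44],speed=20,until_force=4)); st('table')
print('reach at 49',bot.tip_reach)
bot.move_gripper(60); st('open')
bot.servo_line([x,y,64.5],speed=60)
bot.move_gripper(30,90); bot.dwell(.1); st('regrip'); print(bot.tip_reach)
bot.servo_line([x,y,110],speed=100); bot.dwell(.2); st('lift')
c=cam('side'); cv2.imwrite('pics/x6.png',cv2.resize(c['image'][100:250,220:420],(800,600),interpolation=cv2.INTER_CUBIC))
```

```text
True
table 30.43 [490.1 282.3  48.7] [-0.4  0.2  6.7] 48.8 76.6
reach at 49 19.0
open 30.69 [489.5 282.   47.8] [-0.1  0.3  0.3] 60.3 0.0
regrip 31.48 [490.2 282.3  65. ] [-1.5 -0.8  8.3] 47.5 93.5
19.0
lift 32.29 [489.6 282.1 109.2] [-0.3 -1.2 -4.5] 47.6 93.3
```

View pics/x6.png

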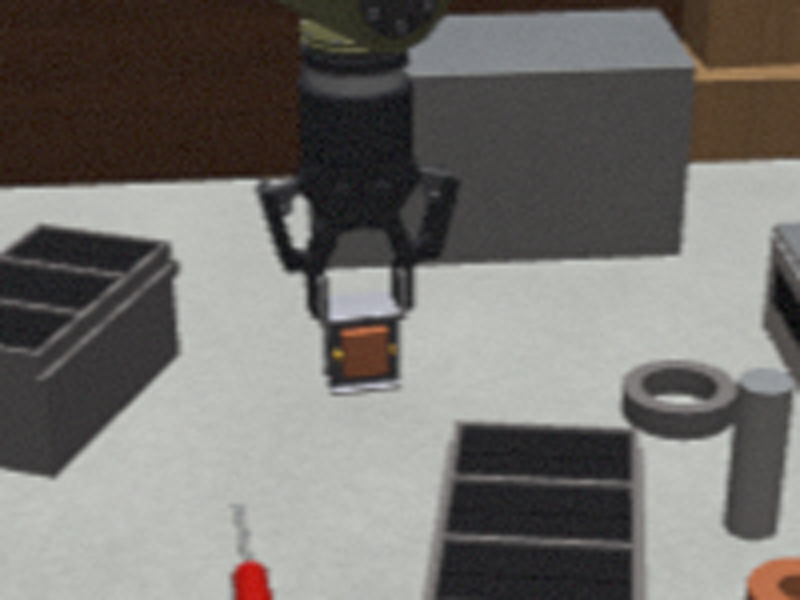

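The transformer (365,340) is held upright by its top edge. I'll insert it now, expecting floor contact at TCP z≈70, which leaves the elbows clear of the rim.

Run:
```python
from h import *
bx,by=590.7,79.6
bot.servo_line([489.9,282.2,215],speed=200)
go((bx,by,200),np.radians(-10.1)); st('over')
bot.servo_line([bx,by,165],speed=100)
hit=bot.servo_line([bx,by,78],speed=35,until_force=15); st(f'in {hit}')
if not hit:
    hit=bot.servo_line([bx,by,68.5],speed=12,until_force=6); st(f'floor {hit}')
c=cam('wrist'); cv2.imwrite('pics/w7.png',c['image'])
```

```text
over 33.92 [590.4  80.  199.2] [ 0.2  0.7 -5.3] 47.8 93.4
in False 37.06 [590.7  79.6  78.1] [-0.2 -0.2 -5. ] 47.7 93.5
floor True 37.7 [590.7  79.6  70.1] [-0.8 -0.2  6. ] 47.5 95.1
```

View pics/w7.png

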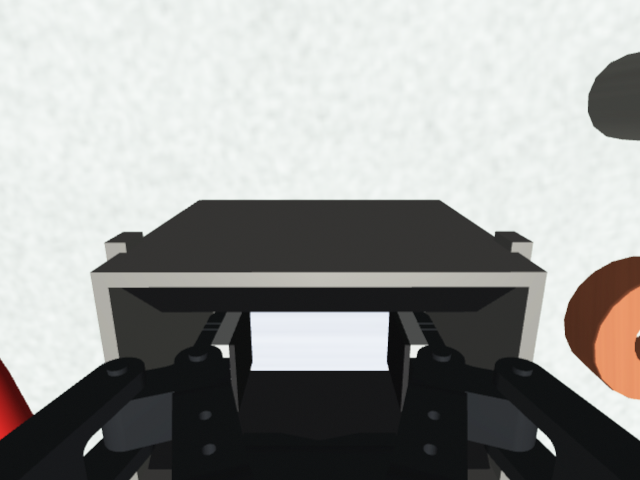

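Floor contact came exactly at z=70.1. The white top (320,340) is level inside the bay. I'll open slightly, withdraw and check.

Run:
```python
from h import *
import pickle
bx,by=590.7,79.6
bot.move_gripper(56); st('open')
bot.servo_line([bx,by,110],speed=60); st()
bot.servo_line([bx,by,220],speed=150); st('up')
bot.move_to([430,200,300],list(down(np.radians(-10.1)))); st()
c=cam('top'); s=cam('side')
o=pickle.load(open('top1.pkl','rb'))['image']
cv2.imwrite('pics/f8.png',np.hstack([cv2.resize(c['image'],(400,300),interpolation=cv2.INTER_AREA),cv2.resize(s['image'],(400,300),interpolation=cv2.INTER_AREA)]))
P=cloud(s); Q=P[335:395,220:375].reshape(-1,3); Q=Q[Q[:,2]>26]; print('bar',np.median(Q[:,2]),cv2.minAreaRect(Q[:,:2].astype(np.float32)))
```

```text
open 38.0 [590.2  79.6  69.2] [ 0.7 -0.5 -0.1] 56.1 0.4
 38.83 [590.5  79.6 109.7] [ 0.6 -0.  -0.5] 56.0 0.0
up 39.72 [590.3  79.6 218.8] [-0.8 -0.2 -0.4] 56.2 0.0
 40.58 [430.6 199.6 299.3] [-0.9 -0.2 -1. ] 56.3 0.0
bar 34.03351017243875 ((436.65673828125, -303.681396484375), (34.150291442871094, 199.55609130859375), 79.94832611083984)
```

View pics/f8.png

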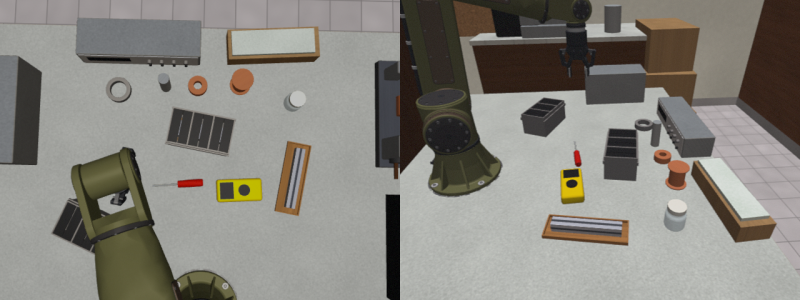

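The bar lies flat in the tray with its top at z=34. The flaps are shut over the crate (200,132), the transformer is gone from the table and the bystanders look undisturbed. Handing in.

```bash
python3 -c "
from rig import bot
print(bot.finish_job())"
```

```text
the job is handed in; nothing more can be done
None
```

The bar lies flat in the tray, the probe found bay 2 empty, and the transformer was set down upright on that bay's floor; I handed the job in at about 41 s, after one regrasp because the finger linkages touched the rim on the first try.

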